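# Sweep the used lens-case caps into the tray

### The arm

A 6-joint arm with a two-finger parallel gripper is mounted at the origin on the work surface. World frame = base frame: x ahead of the robot, y to its left, z up, the work surface at z = 0. Lengths are in mm, angles in degrees, forces in N, time in s.
With the tool pointing down it reaches from about 300 to 850 mm from the base axis. Payload 4.2 kg.
Tool frame: the origin (TCP) lies midway between the tips of the shut fingers; the grasp point (between the pads) lies 19 mm behind it; x points along the fingers, y is the direction in which the jaws open and shut, and the axes are right-handed (so a half turn about x gives the same grasp; the last joint's range is limited). The gripper opens to 91 mm and grips with 3 to 60 N. Pads are 32 mm wide; open, the fingers measure 118 mm over their backs; the gripper's body (76 mm by 178 mm) begins 60 mm behind the grasp point.
Start: joints at [63.255, 18.312, 89.639, -0, 72.044, -1.146], TCP at [248.453, 518.573, 181.476] pointing down, gripper open.
Joint ranges: [-177.97, 177.97], [-48.28, 115.42], [12.27, 149.76], [-77.06, 257.06], [2.81, 150.46], [-146.56, 146.56]. Speed limits (degrees/s): [147.25, 147.25, 180, 180, 180, 180].

### API

Orientations are given as [roll, pitch, yaw] about the fixed x, y, z axes, in that order (R = Rz(yaw) Ry(pitch) Rx(roll)).
In Python, from workcell import * gives the robot as it stands.
- The arm moves only by the shell command python3 -m handwheel 'ROWS' [FORCE]. ROWS is a JSON object of lists of equal length, an entry for each row: "gripper": the closure, from 0 (fully open) to 1 (shut); "offset": the shift along the tool's x, y, z in mm, a list of three; "rot": the turn, a rotation vector about the tool's x, y, z in degrees, a list of three. A call has 1 to 5 rows; each row is the pose to reach, as a shift and turn from the pose commanded when the call began, along the tool's axes at that moment; what a row does not reach only later rows make up. A row lasts 1/12 s, in which the tool goes at most 41.7 mm and 7.16 degrees, less where a joint would pass 70% of its speed; a pose out of reach is approached as far as the arm can. A call with a gripper value outside its range is refused whole. The fingers move at their own pace and stop on an object; FORCE is the grip in N (left out, the last holds). Time passes only in rows, so rows that repeat a pose let the fingers close. It gives the time, the measured TCP pose, the force and the opening at its end, in the units of the state.
- state(): the state, without advancing time (a new reading comes with each control period).
- grab_frame(name): name is "side" or "top"; returns the picture (420x560x3 uint8, red, green, blue); there is no depth.
- camera_params(name): a dict with "fx", "fy", "cx", "cy" (pixels), "position" and "attitude" of the camera in the world. Camera axes: x right, y up, looking along -z (the intrinsics and any distortion apply to the point x, -y, -z); pixel columns grow to the right and rows downward; lengths in mm; the calibration is good to about 2 mm. A picture is of the moment at which its call begins. camera_params takes no time and is no camera call.
- job_done(): hands the job in, once; it reports no verdict.
The state is a dict: "time_s": time; "qpos": joint angles; "qvel": joint speeds; "effort": joint torques, N m; "ee_pos": TCP position; "ee_rot": TCP orientation; "force": force on the tool from outside, world axes, zero at the start; "torque": the same for the moment, N m; "gripper_width": finger opening in mm.
Only numpy, scipy, OpenCV 4.12 (cv2) and the standard library are available. Lean on these libraries where they do the work, as an engineer would, in place of code of your own. Each camera call takes 0.05 s, during which the arm holds its last target.

### The job

Clear the desk: with the fingertips, sweep the three loose blue caps across the desk into the yellow open-fronted tray, so that each lies flat on its floor, completely inside past the mouth. Slide them only, do not pick them up, and leave the dropper bottles and the white-and-green lens case in the grey tray where they are.

Things in the scene. Friction and masses are not known exactly. Their poses are not given: they have to be found in the camera images.
- cap0: blue screw cap of a used contact-lens case: a disc 34 mm in diameter and 12 mm high with a ribbed edge, 12 to 21 g, lying flat on the desk. Origin: centre of its underside, z up; its yaw means nothing. One of three alike
- cap1: blue screw cap of a used contact-lens case: a disc 34 mm in diameter and 12 mm high with a ribbed edge, 12 to 21 g, lying flat on the desk. Origin: centre of its underside, z up; its yaw means nothing. One of three alike
- cap2: blue screw cap of a used contact-lens case: a disc 34 mm in diameter and 12 mm high with a ribbed edge, 12 to 21 g, lying flat on the desk. Origin: centre of its underside, z up; its yaw means nothing. One of three alike
- used_tray: the yellow fixed tray, outside 100 mm deep (its x) by 160 mm wide (its y). Walls 5 mm thick, 22 mm high at the back (+x) and both sides; the front (-x), roughly towards the robot, is open: a mouth 150 mm wide, no lip, floor level with the desk so things slide in. Origin: floor centre at desk height; mouth line at x = -50 mm, back wall's inner face at x = +45 mm
- clean_tray: grey tray with a white floor, fixed, same shape, size, origin and axes as the yellow one. Not for the caps; it holds the clean lens case. Either tray may be on the left or the right
- clean_case: clean closed contact-lens case, white with one green and one white lid, 33 x 68 x 16 mm, lying in the grey tray. Must stay where it is. Origin: centre of its underside; its y runs along its length
- bottle_white: white dropper bottle with a yellow cap; stands upright on the desk, 26 mm in diameter, 64 mm tall, about 30 g, easily knocked over. Must stay where it stands. Origin: centre of its underside, z up
- bottle_amber: amber dropper bottle with a white cap; stands upright on the desk, 26 mm in diameter, 64 mm tall, about 30 g, easily knocked over. Must stay where it stands. Origin: centre of its underside, z up
- bottle_grey: grey dropper bottle with a red cap; stands upright on the desk, 26 mm in diameter, 64 mm tall, about 30 g, easily knocked over. Must stay where it stands. Origin: centre of its underside, z up

How it is judged:
By the outcome, as a careful person would: the job done as asked, in the order asked, and still so for the second after the job is handed in, with the robot touching nothing.
It also fails if it takes over 72 s, if anything falls off the work surface, if the arm or the gripper's body presses on something with over 40 N, if the wrist force passes 120 N, or if a joint passes its speed limit or range.

## Working session

There is one attempt and no reset: what is moved stays moved. The work goes in short steps, Python scripts to look and compute and a shell command to move; the robot and the scene stay as the last step left them, time stands still between calls to the robot, and variables do not carry over. Pictures are saved under pics/ and viewed, and the job is handed in when it is done.

```bash
mkdir -p pics; ls; python3 - <<'E'
from workcell import *
import cv2
s=state();print(s)
for n in("top","side"):
    f=grab_frame(n);cv2.imwrite(f"pics/{n}0.png",f[:,:,::-1]);print(camera_params(n))
E
```

```text
pics
{'time_s': 0.0, 'qpos': array([ 6.32537045e+01,  1.83517314e+01,  8.97066676e+01, -5.86377873e-04,
        7.20426028e+01, -1.14604663e+00]), 'qvel': array([ 0.03630354,  0.01159531,  0.05649916, -0.10147175, -0.00199006,
        0.1213017 ]), 'effort': array([-9.32432704e-04, -4.12464416e+01, -2.31967056e+01,  7.25099863e-02,
        4.54534509e-02, -1.60893551e-04]), 'ee_pos': array([248.20383407, 518.05188667, 180.61764484]), 'ee_rot': array([ -90.82979768,   89.89899664, -116.42986529]), 'force': array([ 0.03298499, -0.52556943, -0.17641845]), 'torque': array([-0.01050717, -0.02212418, -0.00800869]), 'gripper_width': 91.28579060662388}
{'fx': 391.9383139900204, 'fy': 391.9383139900204, 'cx': 285.75118396021213, 'cy': 209.9217610958716, 'position': array([489.84893803,  10.75626921, 823.62690014]), 'attitude': array([ 4.70248336e+00, -8.92036793e-03, -9.06831587e+01])}
{'fx': 404.7322700377141, 'fy': 404.7322700377141, 'cx': 287.2054354230057, 'cy': 211.7521128412292, 'position': array([ 445.63038045, -520.65721471,  587.61805769]), 'attitude': array([ 45.34040746,  -0.51069973, -13.59539383])}
```

View pics/top0.png

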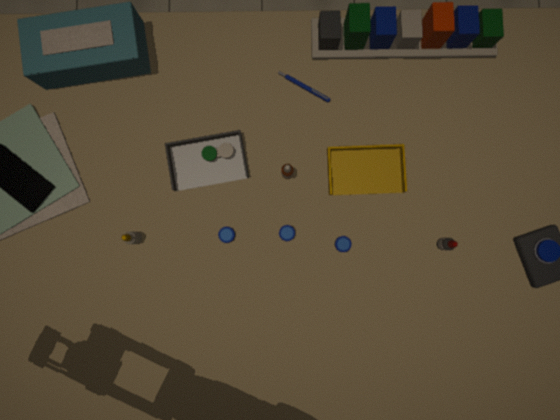

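View pics/side0.png

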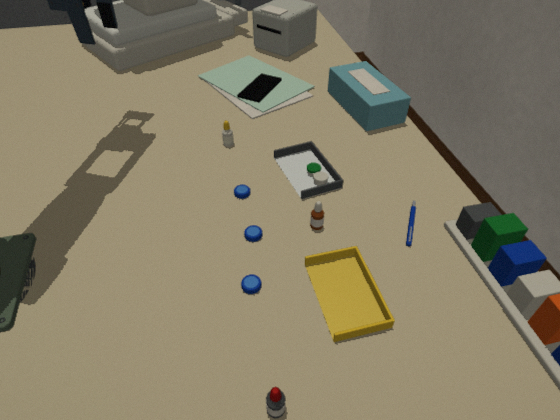

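The top picture shows the caps at about (227,235), (287,233) and (343,244). The amber bottle is at (288,171), the yellow tray is centred at (367,170) and the grey tray is on the left. Next I'll measure world positions.

```bash
cat > h.py <<'E'
from workcell import *
import cv2, numpy as np
from scipy.spatial.transform import Rotation as R
def ray(n,u,v):
    c=camera_params(n); M=R.from_euler('xyz',c['attitude'],degrees=True).as_matrix()
    d=np.array([(u-c['cx'])/c['fx'],-(v-c['cy'])/c['fy'],-1.0]); return np.array(c['position']),M@d
def pt(n,u,v,z):
    p,d=ray(n,u,v); return (p+d*(z-p[2])/d[2])
def proj(n,P):
    c=camera_params(n); M=R.from_euler('xyz',c['attitude'],degrees=True).as_matrix()
    q=M.T@(np.array(P)-c['position']); return c['cx']+c['fx']*q[0]/-q[2], c['cy']+c['fy']*-q[1]/-q[2]
def blobs(f,lo,hi,amin=40):
    m=cv2.inRange(cv2.cvtColor(f,cv2.COLOR_RGB2HSV),lo,hi)
    n,l,s,c=cv2.connectedComponentsWithStats(m)
    return [(c[i],s[i],l==i) for i in range(1,n) if s[i][4]>=amin]
def caps(n,f,z=8):
    out=[]
    for c,s,_ in blobs(f,(100,110,60),(125,255,255)):
        p=pt(n,c[0],c[1],z)
        if 250<p[0]<700 and abs(p[1])<330: out.append((p.round(1)[:2],int(s[4]),c.round(1)))
    return out
def look(tag,names=("top",)):
    for n in names:
        f=grab_frame(n); cv2.imwrite(f"pics/{n}_{tag}.png",f[:,:,::-1])
        print(n)
        for c in caps(n,f): print("  cap",*c)
    s=state(); print(s['time_s'],s['ee_pos'].round(1),s['ee_rot'].round(1),s['force'].round(1))
E
python3 - <<'E'
from h import *
for n in("top","side"):
    f=cv2.imread(f"pics/{n}0.png")[:,:,::-1].copy()
    print(n)
    for c in caps(n,f):print(c)
    bl=blobs(f,(20,180,80),(30,255,255),300)
    for c,s,m in bl:
        cnt,_=cv2.findContours(m.astype(np.uint8),0,2); 
        q=cv2.approxPolyDP(cv2.convexHull(cnt[0]),6,True)[:,0]
        r=cv2.boxPoints(cv2.minAreaRect(cnt[0]))
        print('yellow',s,c); 
        for p in q: print(p, pt(n,*p,0).round(1),pt(n,*p,22).round(1))
# bottles
for nm,t in dict(white=(137,238),amber=(288,177),grey=(442,244)).items(): print(nm,pt("top",*t,10).round(0))
for nm,t in dict(white=(229,145),amber=(318,228),grey=(276,411)).items(): print(nm,pt("side",*t,3).round(0))
b=[cv2.resize(f_[y:y+110,x:x+300],None,fx=2.6,fy=2.6,interpolation=2) for f_,x,y in [(cv2.imread("pics/top0.png"),200,140)]]
cv2.imwrite("pics/crop.png",cv2.convertScaleAbs(b[0],alpha=1.6))
f=cv2.imread("pics/side0.png")[170:350,200:420];cv2.imwrite("pics/crops.png",cv2.resize(f,None,fx=3,fy=3,interpolation=2))
E
```

```text
top
(array([507.8, 134.2]), 183, array([226.1, 234.2]))
(array([509.5,   8.3]), 178, array([286.8, 232.7]))
(array([ 485.1, -107.6]), 184, array([342.8, 243.8]))
yellow [ 327  144   80   51 3505] [365.68616262 169.76519258]
[404 145] [ 693.8 -244.6    0. ] [ 688.4 -237.8   22. ]
[405 191] [ 594.8 -243.1    0. ] [ 592.  -236.3   22. ]
[329 193] [592.4 -82.1   0. ] [589.7 -79.6  22. ]
[328 147] [691.4 -82.1   0. ] [686.  -79.6  22. ]
side
(array([508.1, 131.6]), 173, array([241.6, 191.1]))
(array([510.1,   5.9]), 222, array([252.9, 233.2]))
(array([ 485.8, -109.6]), 296, array([250.8, 283.9]))
yellow [ 305  247   89   95 1446] [356.22821577 292.7461964 ]
[356 247] [695.6 -66.2   0. ] [686.2 -83.2  22. ]
[393 321] [ 698.7 -228.6    0. ] [ 689.2 -239.5   22. ]
[334 341] [ 594.2 -239.8    0. ] [ 588.6 -250.3   22. ]
[305 260] [592.7 -74.4   0. ] [587.2 -91.1  22. ]
white [502. 319.  10.]
amber [626.   4.  10.]
grey [ 482. -312.   10.]
white [505. 313.   3.]
amber [638.  -5.   3.]
grey [ 483. -321.    3.]
```

View pics/crop.png

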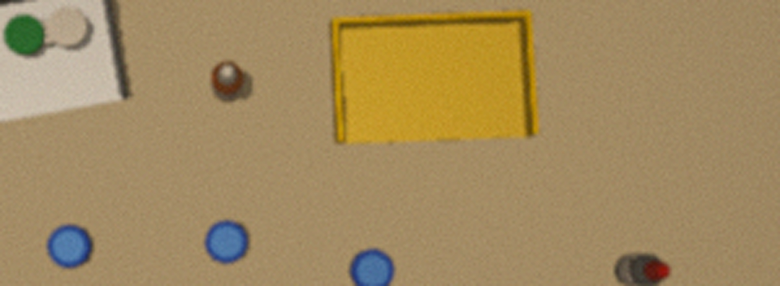

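View pics/crops.png

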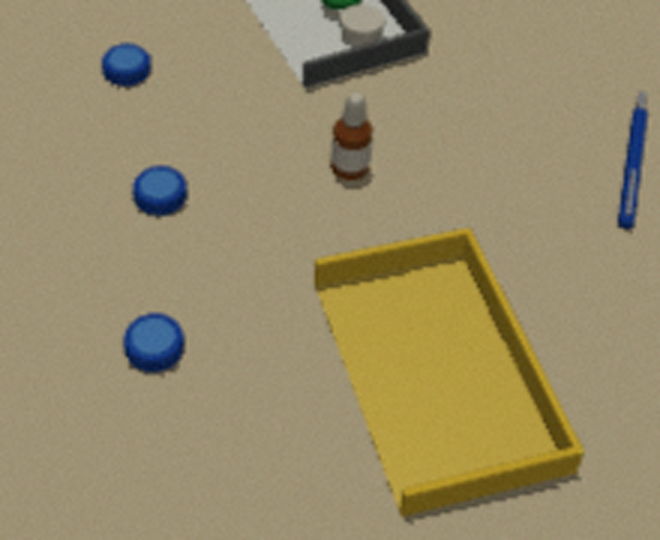

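```bash
cat >> h.py <<'E'
def off(target,face=None,s=None):
    """tool-axis offset to world target (TCP), and turn about tool x so that +-tool z faces 'face' deg"""
    s=s or state(); M=R.from_euler('xyz',s['ee_rot'],degrees=True).as_matrix()
    zf=np.degrees(np.arctan2(M[1,2],M[0,2]))
    print("t",round(s['time_s'],2),"TCP",s['ee_pos'].round(1),"toolz az",round(zf,1),"x",M[:,0].round(3),"y",M[:,1].round(3),"w",round(s['gripper_width'],1),"F",s['force'].round(1),"q6",s['qpos'][5].round(1))
    print("offset",(M.T@(np.array(target)-s['ee_pos'])).round(1))
    if face is not None:
        for k in(0,180): print("rot x",round(-((face+k-zf+180)%360-180),1), "(z faces push)" if k==0 else "(-z faces push)")
def behind(cap,face,d): 
    a=np.radians(face); return [cap[0]-d*np.cos(a),cap[1]-d*np.sin(a)]
E
python3 - <<'E'
from h import *
for p in [(330.8,194.6),(405.8,191.9)]: print(pt("top",*p,0).round(1))
p=behind((485.4,-108.5),-3,55); print(p)
off([*p,60],-3)
E
```

```text
[589.  -85.9   0. ]
[ 592.8 -244.7    0. ]
[np.float64(430.4753755884984), np.float64(-105.62152240663809)]
t 0.1 TCP [248.2 518.1 180.7] toolz az -25.6 x [-0.001 -0.001 -1.   ] y [ 0.432  0.902 -0.002] w 91.6 F [-0.5 -0.7  0.8] q6 -1.1
offset [ 121.5 -483.6  433.9]
rot x -22.6 (z faces push)
rot x 157.4 (-z faces push)
```

```bash
for i in 1; do :; done; python3 -m handwheel '{"gripper":[0.715,0.715,0.715,0.715,0.715],"offset":[[8,-30,27],[16,-60,54],[24,-90,81],[32,-120,108],[40,-150,135]],"rot":[[-5,0,0],[-10,0,0],[-15,0,0],[-20,0,0],[-22.6,0,0]]}' 20; python3 -c "
from h import *
off([430.5,-105.6,60],-3)"
```

```text
time_s: 0.52
ee_pos: [305.2, 323.0, 140.8]
ee_rot: [-112.1, 90.0, -114.8]
force: [1.3, 0.3, -0.4]
gripper_width: 60.8
t 0.52 TCP [305.2 323.  140.8] toolz az -2.7 x [-0.    -0.001 -1.   ] y [ 0.048  0.999 -0.001] w 60.8 F [ 1.3  0.3 -0.4] q6 -42.1
offset [  81.  -422.1  145.6]
rot x 0.3 (z faces push)
rot x -179.7 (-z faces push)
```

```bash
python3 -m handwheel '{"gripper":[0.715,0.715,0.715,0.715,0.715],"offset":[[8,-39,13],[16,-78,26],[24,-117,39],[32,-156,52],[40,-195,65]],"rot":[[0,0,0],[0,0,0],[0,0,0],[0,0,0],[0,0,0]]}'; python3 -m handwheel '{"gripper":[0.715,0.715,0.715,0.715,0.715],"offset":[[8,-39,13],[16,-78,26],[24,-117,39],[32,-156,52],[40,-195,65]],"rot":[[0,0,0],[0,0,0],[0,0,0],[0,0,0],[0,0,0]]}'; python3 -c "
from h import *
off([430.5,-105.6,6],-3)"
```

```text
time_s: 0.93
ee_pos: [359.6, 126.0, 101.3]
ee_rot: [30.5, 90.0, 27.5]
force: [0.7, -0.3, -0.4]
gripper_width: 27.7
time_s: 1.35
ee_pos: [414.1, -71.4, 61.4]
ee_rot: [77.7, 90.0, 74.6]
force: [1.6, 0.1, -0.4]
gripper_width: 25.8
t 1.35 TCP [414.1 -71.4  61.4] toolz az -3.0 x [ 0.  0. -1.] y [0.053 0.999 0.   ] w 25.8 F [ 1.6  0.1 -0.4] q6 -98.3
offset [ 55.4 -33.3  18.2]
rot x -0.0 (z faces push)
rot x 180.0 (-z faces push)
```

```bash
python3 -m handwheel '{"gripper":[0.715,0.715,0.715,0.715,0.715],"offset":[[12,-16,9],[30,-33,16],[48,-33,16],[55.5,-33.3,16],[55.5,-33.3,16]],"rot":[[0,0,0],[0,0,0],[0,0,0],[0,0,0],[0,0,0]]}'; python3 -c "
from h import *
look('c0',('side',))
off([660-28,-117,6],-3)"
```

```text
time_s: 1.77
ee_pos: [426.5, -103.0, 4.7]
ee_rot: [166.0, 89.7, 162.9]
force: [0.5, 0.1, 0.6]
gripper_width: 26.3
side
  cap [508.  131.3] 170 [241.6 191.2]
  cap [510.1   5.8] 221 [252.9 233.3]
  cap [ 485.6 -109.7] 299 [250.7 284. ]
1.8167 [ 427.4 -102.9    5.7] [164.2  89.8 161.2] [-0.6  0.2 -0.2]
t 1.82 TCP [ 427.4 -102.9    5.7] toolz az -3.0 x [-0.003  0.001 -1.   ] y [0.052 0.999 0.001] w 26.1 F [-0.6  0.2 -0.2] q6 -102.1
offset [ -0.8  -3.4 205. ]
rot x 0.0 (z faces push)
rot x -180.0 (-z faces push)
```

View pics/side_c0.png

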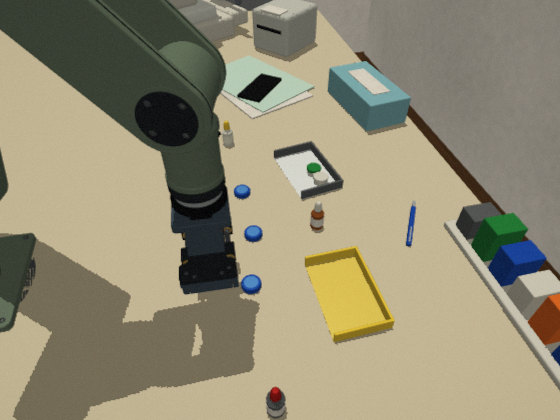

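```bash
python3 -m handwheel '{"gripper":[0.715,0.715,0.715,0.715,0.715],"offset":[[0,-2.6,8],[0,-2.6,18],[0,-2.6,28],[0,-2.6,38],[0,-2.6,48]],"rot":[[0,0,0],[0,0,0],[0,0,0],[0,0,0],[0,0,0]]}';python3 -m handwheel '{"gripper":[0.715,0.715,0.715,0.715,0.715],"offset":[[0,0,10],[0,0,20],[0,0,30],[0,0,40],[0,0,50]],"rot":[[0,0,0],[0,0,0],[0,0,0],[0,0,0],[0,0,0]]}'; python3 -c "
from h import *
look('c1',('side',))
off([660-28,-117,6],-3)"
```

```text
time_s: 2.23
ee_pos: [478.3, -108.4, 6.9]
ee_rot: [-7.6, 89.9, -10.5]
force: [0.4, 0.3, 0.1]
gripper_width: 26.1
time_s: 2.65
ee_pos: [527.2, -111.1, 6.2]
ee_rot: [142.4, 90.0, 139.4]
force: [-0.4, 0.9, 0.2]
gripper_width: 26.3
side
  cap [502.  131.9] 102 [238.8 191.4]
  cap [500.7   4.3] 72 [248.2 234.7]
  cap [ 484.7 -110.1] 274 [250.3 284.3]
2.7 [ 529.9 -111.5    6.5] [-5.6 89.8 -8.6] [ 3.  -0.3  0.5]
t 2.7 TCP [ 529.9 -111.5    6.5] toolz az -3.0 x [ 0.003 -0.001 -1.   ] y [ 0.052  0.999 -0.   ] w 25.9 F [ 3.  -0.3  0.5] q6 -100.1
offset [  0.9  -0.2 102.3]
rot x 0.0 (z faces push)
rot x -180.0 (-z faces push)
```

View pics/side_c1.png

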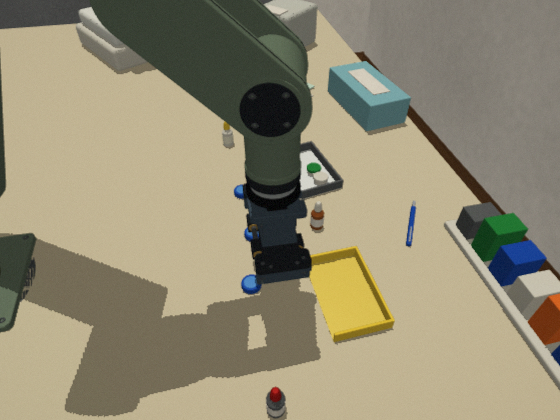

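The cap has not moved: it is still at (250,284), although the TCP has gone past it. I'll check the fingertip geometry in a close-up.

```bash
python3 -c "
from h import *
for p in [(530,-111,6),(530,-98,6),(530,-125,6)]: print(proj('side',p),proj('top',p))
f=cv2.imread('pics/side_c1.png')[200:320,200:360];cv2.imwrite('pics/z1.png',cv2.convertScaleAbs(cv2.resize(f,None,fx=5,fy=5,interpolation=2),alpha=1.8))
g=grab_frame('top')[:,:,::-1];cv2.imwrite('pics/z2.png',cv2.convertScaleAbs(cv2.resize(g[140:290,230:430],None,fx=4,fy=4,interpolation=2),alpha=1.5))"
```

```text
(np.float64(276.0422995162192), np.float64(280.4142080249003)) (np.float64(343.7736778687747), np.float64(222.1698872977643))
(np.float64(274.45262802196277), np.float64(274.5145431187054)) (np.float64(337.5485170910306), np.float64(222.24401917149953))
(np.float64(277.80004552895036), np.float64(286.9376391254655)) (np.float64(350.47744663546223), np.float64(222.09005595565037))
```

View pics/z1.png

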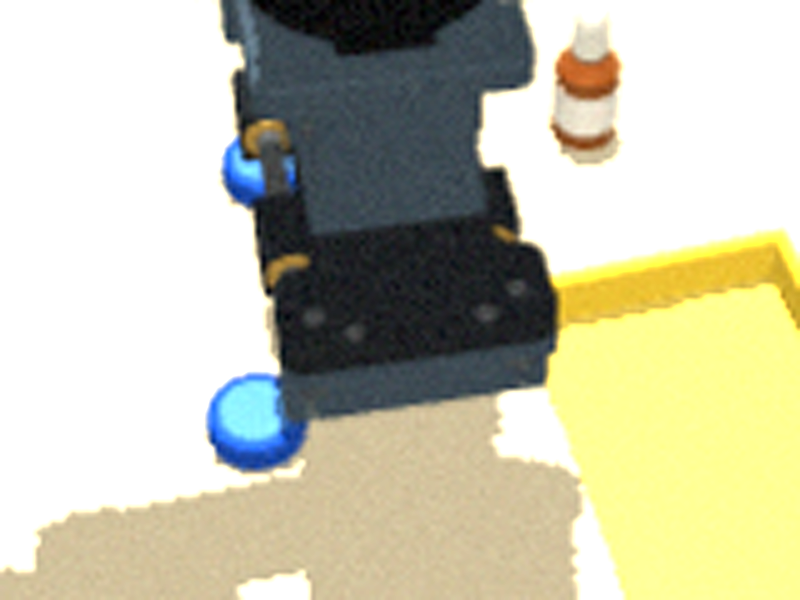

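View pics/z2.png

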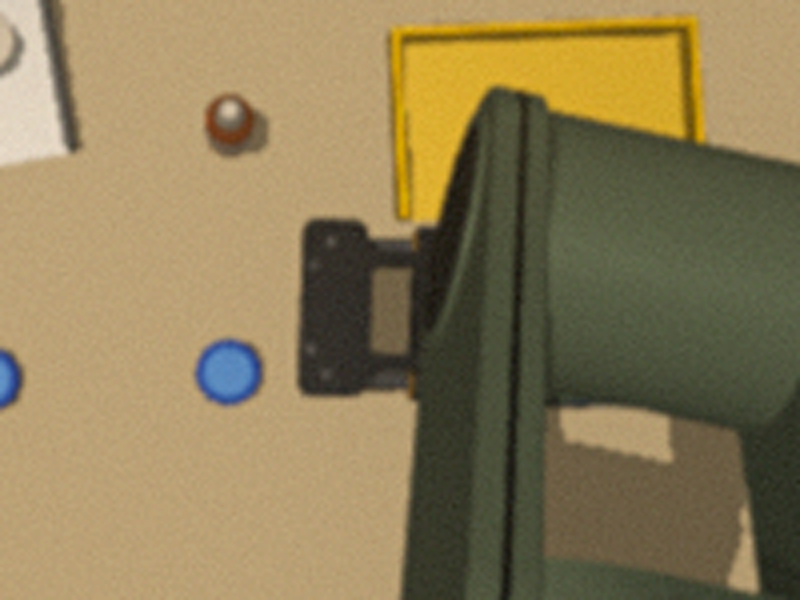

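The close-up suggests the fingertips passed over the cap, so the partly open tips must sit higher than the shut TCP. I'll probe the desk gently here, where it is clear.

```bash
for k in 1; do python3 -m handwheel '{"gripper":[0.715,0.715,0.715],"offset":[[2,0,0],[4,0,0],[4,0,0]],"rot":[[0,0,0],[0,0,0],[0,0,0]]}'; python3 -m handwheel '{"gripper":[0.715,0.715],"offset":[[2,0,0],[2,0,0]],"rot":[[0,0,0],[0,0,0]]}';python3 -m handwheel '{"gripper":[0.715,0.715],"offset":[[1.5,0,0],[1.5,0,0]],"rot":[[0,0,0],[0,0,0]]}'; done
```

```text
time_s: 3.0
ee_pos: [525.0, -110.9, 1.8]
ee_rot: [167.7, 89.9, 164.7]
force: [0.5, -0.3, 0.1]
gripper_width: 25.9
time_s: 3.17
ee_pos: [525.6, -111.0, 0.1]
ee_rot: [162.5, 90.0, 159.5]
force: [0.5, -0.5, -0.2]
gripper_width: 26.2
time_s: 3.33
ee_pos: [525.9, -111.0, -1.3]
ee_rot: [156.1, 90.0, 153.1]
force: [-0.5, -1.0, -0.4]
gripper_width: 25.9
```

```bash
python3 -m handwheel '{"gripper":[0.715,0.715],"offset":[[1.5,0,0],[1.5,0,0]],"rot":[[0,0,0],[0,0,0]]}'; python3 -m handwheel '{"gripper":[0.715,0.715],"offset":[[1.5,0,0],[1.5,0,0]],"rot":[[0,0,0],[0,0,0]]}';python3 -m handwheel '{"gripper":[0.715,0.715],"offset":[[1.5,0,0],[1.5,0,0]],"rot":[[0,0,0],[0,0,0]]}'
```

```text
time_s: 3.5
ee_pos: [526.1, -111.1, -2.8]
ee_rot: [148.3, 90.0, 145.3]
force: [-0.5, 0.6, -0.5]
gripper_width: 26.4
time_s: 3.67
ee_pos: [526.1, -111.0, -4.4]
ee_rot: [156.5, 90.0, 153.5]
force: [0.5, 0.6, -0.5]
gripper_width: 25.7
time_s: 3.83
ee_pos: [526.1, -111.0, -5.9]
ee_rot: [156.6, 90.0, 153.6]
force: [0.1, 0.6, -0.4]
gripper_width: 25.9
```

```bash
python3 -m handwheel '{"gripper":[0.715,0.715],"offset":[[1,0,0],[1,0,0]],"rot":[[0,0,0],[0,0,0]]}'; python3 -m handwheel '{"gripper":[0.715,0.715],"offset":[[1,0,0],[1,0,0]],"rot":[[0,0,0],[0,0,0]]}';python3 -m handwheel '{"gripper":[0.715,0.715],"offset":[[1,0,0],[1,0,0]],"rot":[[0,0,0],[0,0,0]]}'
```

```text
time_s: 4.0
ee_pos: [526.1, -111.0, -6.8]
ee_rot: [146.1, 90.0, 143.1]
force: [0.3, -0.3, -0.3]
gripper_width: 25.7
time_s: 4.17
ee_pos: [526.1, -111.0, -7.8]
ee_rot: [149.3, 90.0, 146.3]
force: [-0.4, -0.0, -0.4]
gripper_width: 25.9
time_s: 4.33
ee_pos: [526.1, -111.0, -8.8]
ee_rot: [148.1, 90.0, 145.1]
force: [0.1, -0.7, -0.6]
gripper_width: 26.1
```

```bash
python3 -m handwheel '{"gripper":[0.715,0.715],"offset":[[1,0,0],[1,0,0]],"rot":[[0,0,0],[0,0,0]]}'; python3 -m handwheel '{"gripper":[0.715,0.715],"offset":[[1,0,0],[1,0,0]],"rot":[[0,0,0],[0,0,0]]}';python3 -m handwheel '{"gripper":[0.715,0.715],"offset":[[1,0,0],[1,0,0]],"rot":[[0,0,0],[0,0,0]]}'
```

```text
time_s: 4.5
ee_pos: [526.1, -111.1, -9.8]
ee_rot: [152.3, 90.0, 149.3]
force: [0.2, 0.4, 0.1]
gripper_width: 26.0
time_s: 4.67
ee_pos: [526.1, -111.1, -10.8]
ee_rot: [157.7, 90.0, 154.7]
force: [0.1, 0.0, 0.3]
gripper_width: 25.7
time_s: 4.83
ee_pos: [526.1, -111.1, -11.8]
ee_rot: [144.9, 90.0, 141.9]
force: [-0.3, -0.5, -0.2]
gripper_width: 26.1
```

```bash
python3 -c "
from h import *
g=grab_frame('side')[:,:,::-1]
print(proj('side',(526,-111,0)),proj('side',(526,-111,82)))
cv2.imwrite('pics/z3.png',cv2.convertScaleAbs(cv2.resize(g[200:320,200:360],None,fx=5,fy=5,interpolation=2),alpha=3))
g=grab_frame('top')[:,:,::-1];cv2.imwrite('pics/z4.png',cv2.convertScaleAbs(cv2.resize(g[190:260,290:390],None,fx=8,fy=8,interpolation=2),alpha=2))"
```

```text
(np.float64(273.8496682188074), np.float64(282.87033994049546)) (np.float64(273.1226784245568), np.float64(252.94882531066486))
```

View pics/z3.png

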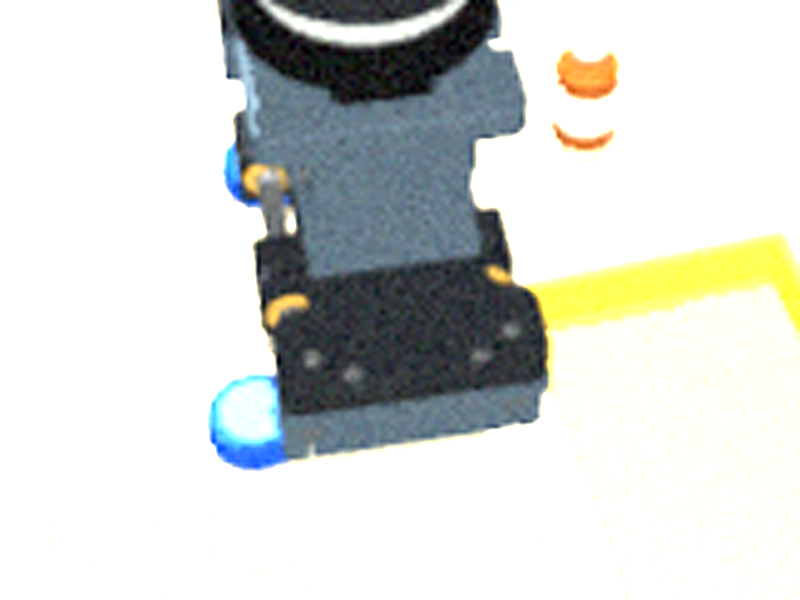

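View pics/z4.png

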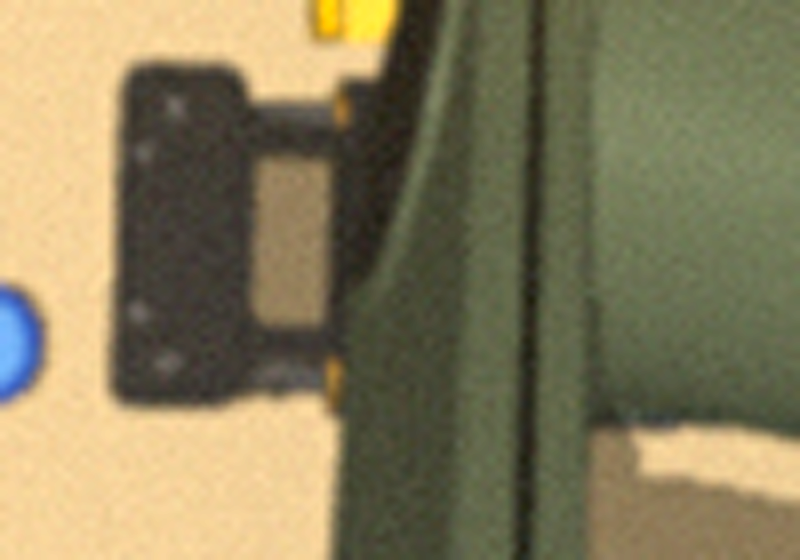

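```bash
python3 -m handwheel '{"gripper":[0.715,0.715,0.715,0.715,0.715],"offset":[[-30,0,0],[-40,0,0],[-40,0,0],[-40,0,0],[-40,0,0]],"rot":[[7,0,0],[14,0,0],[21,0,0],[28,0,0],[35,0,0]]}';python3 -m handwheel '{"gripper":[0.715,0.715,0.715,0.715,0.715],"offset":[[0,0,0],[0,0,0],[0,0,0],[0,0,0],[0,0,0]],"rot":[[7,0,0],[14,0,0],[21,0,0],[28,0,0],[35,0,0]]}';python3 -m handwheel '{"gripper":[0.715,0.715,0.715],"offset":[[0,0,0],[0,0,0],[0,0,0]],"rot":[[7,0,0],[14,0,0],[17,0,0]]}'; python3 -c "
from h import *
look('r',('side',))
off([526,-111,30],-90)
e=state()['ee_pos'];print(proj('side',e),proj('side',e*[1,1,0]))
g=cv2.imread('pics/side_r.png')
cv2.imwrite('pics/z5.png',cv2.convertScaleAbs(cv2.resize(g[180:320,200:360],None,fx=4.2,fy=4.2,interpolation=2),alpha=2.2))"
```

```text
time_s: 5.35
ee_pos: [526.4, -111.1, 28.8]
ee_rot: [31.1, 90.0, -7.2]
force: [0.7, -0.0, 0.5]
gripper_width: 25.8
time_s: 5.77
ee_pos: [526.2, -111.1, 28.4]
ee_rot: [112.4, 90.0, 39.1]
force: [-0.6, 0.7, 0.7]
gripper_width: 25.5
time_s: 6.02
ee_pos: [526.2, -111.1, 28.4]
ee_rot: [123.5, 90.0, 33.2]
force: [0.2, -0.1, 0.0]
gripper_width: 25.9
side
  cap [ 485.8 -109.7] 296 [250.8 283.9]
6.0667 [ 526.2 -111.1   28.4] [114.4  90.   24.2] [-0.1  0.2 -1.2]
t 6.07 TCP [ 526.2 -111.1   28.4] toolz az -90.3 x [ 0.  0. -1.] y [ 1.    -0.005  0.   ] w 26.3 F [-0.1  0.2 -1.2] q6 -12.9
offset [-1.6 -0.2 -0.1]
rot x -0.3 (z faces push)
rot x 179.7 (-z faces push)
(np.float64(273.76355427931514), np.float64(273.0918639265398)) (np.float64(273.9971172932135), np.float64(282.88010633552585))
```

View pics/z5.png

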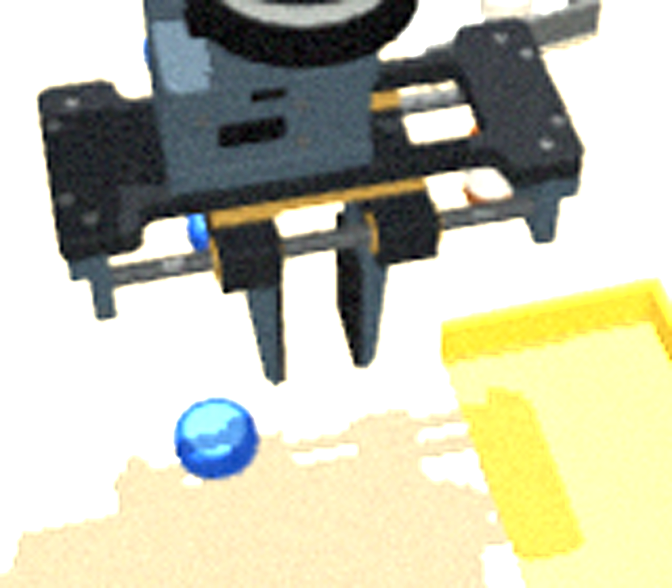

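```bash
python3 -c "
from h import *
print(pt('side',265.5,270.5,28),pt('side',287,266.3,28))
for z in (20,28,36,42,50): print(z,[np.round(proj('side',(526+dx,-127,z)),1) for dx in(-15,15)])
for z in (60,80,90,100): print(z,[np.round(proj('side',(526+dx,-149,z)),1) for dx in(-89,89)])
print('legs',200+105/4.2,180+317/4.2,200+545/4.2,180+240/4.2)"
```

```text
[ 513.67714045 -102.21019971   28.        ] [ 551.67721757 -101.86564078   28.        ]
20 [array([267. , 285.2]), array([284.3, 281.9])]
28 [array([266.9, 282.4]), array([284.3, 279.1])]
36 [array([266.7, 279.6]), array([284.4, 276.2])]
42 [array([266.6, 277.4]), array([284.4, 274.1])]
50 [array([266.5, 274.5]), array([284.4, 271.1])]
60 [array([222.2, 290.8]), array([331.9, 269.6])]
80 [array([220.9, 283.2]), array([333. , 261.9])]
90 [array([220.1, 279.3]), array([333.6, 257.9])]
100 [array([219.4, 275.2]), array([334.2, 253.9])]
legs 225.0 255.47619047619048 329.76190476190476 237.14285714285714
```

The picture shows two tapered blades with tips at about pixels (265,270) and (287,266), higher than the reported TCP implies. I'll lower them carefully in this visible orientation, 15 mm clear of the cap, until they touch. Then I can read the true tip offset at desk level.

```bash
python3 -m handwheel '{"gripper":[0.715,0.715,0.715,0.715],"offset":[[5,18,0],[20,18,0],[38,18,0],[38,18,0]],"rot":[[0,0,0],[0,0,0],[0,0,0],[0,0,0]]}'; python3 -m handwheel '{"gripper":[0.715,0.715],"offset":[[2,0,0],[2,0,0]],"rot":[[0,0,0],[0,0,0]]}'; python3 -c "
from h import *
look('r2',('side',))
off([526,-111,0],-90)
g=cv2.imread('pics/side_r2.png')
cv2.imwrite('pics/z6.png',cv2.convertScaleAbs(cv2.resize(g[200:300,220:340],None,fx=6,fy=6,interpolation=2),alpha=2.2))"
```

```text
time_s: 6.4
ee_pos: [541.9, -110.5, -12.3]
ee_rot: [-103.2, 89.7, 166.9]
force: [-0.8, -0.6, -0.5]
gripper_width: 25.6
time_s: 6.57
ee_pos: [544.4, -111.1, -11.4]
ee_rot: [94.8, 90.0, 4.8]
force: [-0.7, -0.3, 0.5]
gripper_width: 25.7
side
  cap [506.4 131.7] 151 [240.8 191.2]
  cap [ 485.7 -109.7] 297 [250.8 284. ]
6.6167 [ 544.7 -111.2  -11. ] [81.8 89.9 -8.2] [-0.1  0.2 -1. ]
t 6.62 TCP [ 544.7 -111.2  -11. ] toolz az -90.0 x [ 0.001 -0.    -1.   ] y [1.    0.    0.001] w 25.8 F [-0.1  0.2 -1. ] q6 -12.8
offset [-11.  -18.7  -0.2]
rot x 0.0 (z faces push)
rot x -180.0 (-z faces push)
```

View pics/z6.png

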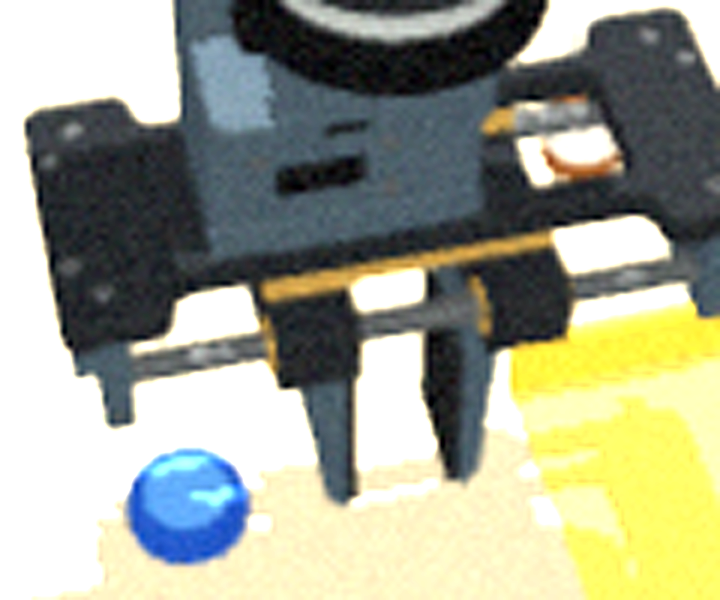

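```bash
python3 -c "
from h import *
for z in(0,5,10,15):print(z,pt('side',277,283.3,z).round(1),pt('side',297,279.7,z).round(1))"; python3 -m handwheel '{"gripper":[0.715,0.715],"offset":[[1.5,0,0],[1.5,0,0]],"rot":[[0,0,0],[0,0,0]]}'; python3 -m handwheel '{"gripper":[0.715,0.715],"offset":[[1,0,0],[1,0,0]],"rot":[[0,0,0],[0,0,0]]}';python3 -m handwheel '{"gripper":[0.715,0.715],"offset":[[1,0,0],[1,0,0]],"rot":[[0,0,0],[0,0,0]]}';python3 -m handwheel '{"gripper":[0.715,0.715],"offset":[[1,0,0],[1,0,0]],"rot":[[0,0,0],[0,0,0]]}'
```

```text
0 [ 531.2 -113.2    0. ] [ 567.2 -113.7    0. ]
5 [ 530.4 -116.6    5. ] [ 566.2 -117.2    5. ]
10 [ 529.7 -120.1   10. ] [ 565.2 -120.7   10. ]
15 [ 529.  -123.6   15. ] [ 564.1 -124.1   15. ]
time_s: 6.78
ee_pos: [544.6, -111.2, -12.5]
ee_rot: [81.1, 89.9, -8.9]
force: [0.1, 0.7, 0.7]
gripper_width: 26.2
time_s: 6.95
ee_pos: [544.3, -111.1, -13.9]
ee_rot: [87.3, 90.0, -2.7]
force: [-0.3, -0.3, 0.6]
gripper_width: 26.2
time_s: 7.12
ee_pos: [544.2, -111.1, -15.2]
ee_rot: [164.3, 90.0, 74.3]
force: [0.2, 0.5, -0.7]
gripper_width: 26.1
time_s: 7.28
ee_pos: [544.1, -111.1, -16.3]
ee_rot: [-124.6, 90.0, 145.4]
force: [0.1, 0.6, -1.0]
gripper_width: 25.6
```

```bash
python3 -m handwheel '{"gripper":[0.715,0.715],"offset":[[1,0,0],[2,0,0]],"rot":[[0,0,0],[0,0,0]]}'; python3 -m handwheel '{"gripper":[0.715,0.715],"offset":[[1,0,0],[1,0,0]],"rot":[[0,0,0],[0,0,0]]}';python3 -m handwheel '{"gripper":[0.715,0.715],"offset":[[1,0,0],[1,0,0]],"rot":[[0,0,0],[0,0,0]]}'; python3 -m handwheel '{"gripper":[0.715,0.715],"offset":[[1,0,0],[1,0,0]],"rot":[[0,0,0],[0,0,0]]}'; python3 -c "
from h import *
look('r3',('side',))
g=cv2.imread('pics/side_r3.png')
cv2.imwrite('pics/z7.png',cv2.convertScaleAbs(cv2.resize(g[200:300,220:340],None,fx=6,fy=6,interpolation=2),alpha=1.5))"
```

```text
time_s: 7.45
ee_pos: [544.3, -111.1, -18.2]
ee_rot: [112.7, 90.0, 22.7]
force: [0.4, -0.5, -0.4]
gripper_width: 25.9
time_s: 7.62
ee_pos: [544.0, -111.1, -19.4]
ee_rot: [-113.6, 90.0, 156.4]
force: [-0.1, 0.2, -0.1]
gripper_width: 26.1
time_s: 7.78
ee_pos: [544.1, -111.1, -20.3]
ee_rot: [-134.6, 90.0, 135.4]
force: [-0.5, -0.0, -0.3]
gripper_width: 26.3
time_s: 7.95
ee_pos: [544.1, -111.1, -21.3]
ee_rot: [-134.5, 90.0, 135.5]
force: [-0.3, 0.2, -0.6]
gripper_width: 26.0
side
  cap [507.3 131.8] 162 [241.2 191.1]
  cap [ 485.8 -109.8] 294 [250.8 284. ]
8.0 [ 544.2 -111.1  -21.2] [-141.5   90.   128.5] [-0.1 -0.2 -0.5]
```

View pics/z7.png

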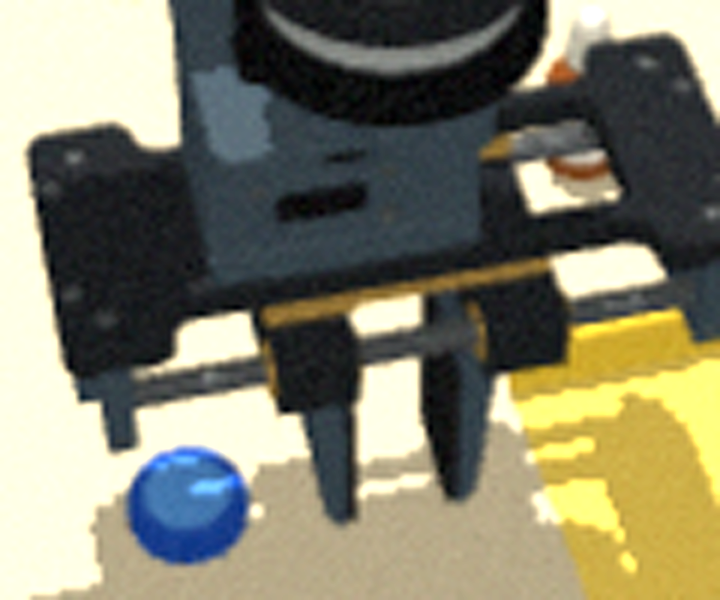

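```bash
python3 -m handwheel '{"gripper":[0.715,0.715],"offset":[[1,0,0],[2,0,0]],"rot":[[0,0,0],[0,0,0]]}'; python3 -m handwheel '{"gripper":[0.715,0.715],"offset":[[1,0,0],[1,0,0]],"rot":[[0,0,0],[0,0,0]]}';python3 -m handwheel '{"gripper":[0.715,0.715],"offset":[[1,0,0],[1,0,0]],"rot":[[0,0,0],[0,0,0]]}'; python3 -m handwheel '{"gripper":[0.715,0.715],"offset":[[1,0,0],[1,0,0]],"rot":[[0,0,0],[0,0,0]]}'
```

```text
time_s: 8.17
ee_pos: [544.3, -111.1, -23.1]
ee_rot: [95.3, 90.0, 5.3]
force: [1.3, 0.6, 0.4]
gripper_width: 26.4
time_s: 8.33
ee_pos: [544.0, -111.0, -24.4]
ee_rot: [-115.3, 90.0, 154.7]
force: [-0.7, -0.5, 0.2]
gripper_width: 26.1
time_s: 8.5
ee_pos: [544.1, -111.0, -25.3]
ee_rot: [-124.2, 90.0, 145.8]
force: [-0.3, -0.7, -1.1]
gripper_width: 26.0
time_s: 8.67
ee_pos: [544.1, -111.1, -26.3]
ee_rot: [-122.1, 90.0, 147.9]
force: [-0.6, 0.7, 0.4]
gripper_width: 26.0
```

```bash
python3 -m handwheel '{"gripper":[0.715,0.715],"offset":[[1,0,0],[1,0,0]],"rot":[[0,0,0],[0,0,0]]}'; python3 -m handwheel '{"gripper":[0.715,0.715],"offset":[[1,0,0],[1,0,0]],"rot":[[0,0,0],[0,0,0]]}';python3 -m handwheel '{"gripper":[0.715,0.715],"offset":[[1,0,0],[1,0,0]],"rot":[[0,0,0],[0,0,0]]}'|grep -v rot; python3 -c "
from h import *
look('r4',('side',))
g=cv2.imread('pics/side_r4.png')
cv2.imwrite('pics/z8.png',cv2.convertScaleAbs(cv2.resize(g[240:310,250:340],None,fx=8,fy=8,interpolation=2),alpha=1.5))"
```

```text
time_s: 8.83
ee_pos: [544.1, -111.1, -27.3]
ee_rot: [-126.2, 90.0, 143.8]
force: [0.1, -0.5, 0.3]
gripper_width: 25.9
time_s: 9.0
ee_pos: [544.1, -111.1, -28.3]
ee_rot: [-121.2, 90.0, 148.8]
force: [-0.4, 0.5, 0.4]
gripper_width: 25.7
time_s: 9.17
ee_pos: [544.1, -111.0, -29.3]
force: [-0.6, -0.1, -0.3]
gripper_width: 26.1
side
  cap [507.9 131.4] 168 [241.6 191.2]
  cap [ 485.8 -109.8] 296 [250.8 284. ]
9.2167 [ 544.1 -111.1  -29.3] [-121.7   90.   148.3] [ 0.2 -0.5 -0.1]
```

View pics/z8.png

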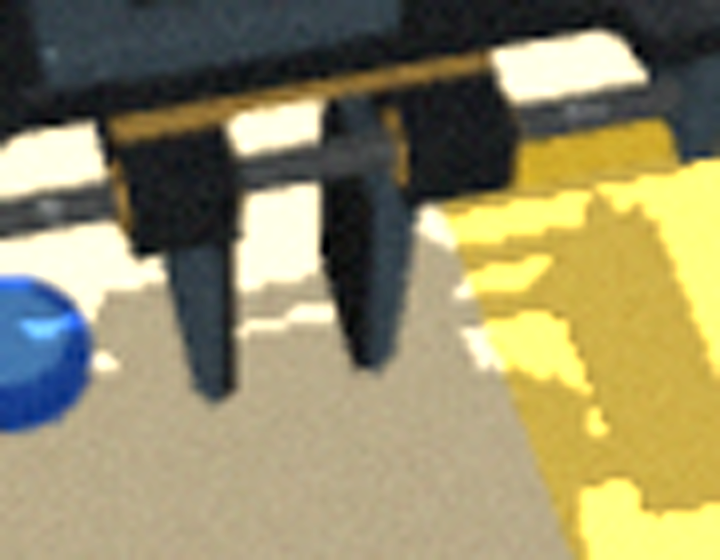

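```bash
python3 -c "
from h import *
for z in(0,3,6):print(z,pt('side',277,290,z).round(1),pt('side',296.5,286.5,z).round(1))"; for a in 1; do python3 -m handwheel '{"gripper":[0.715,0.715],"offset":[[1,0,0],[1,0,0]],"rot":[[0,0,0],[0,0,0]]}'|grep -v rot; python3 -m handwheel '{"gripper":[0.715,0.715],"offset":[[1,0,0],[1,0,0]],"rot":[[0,0,0],[0,0,0]]}'|grep -v rot;python3 -m handwheel '{"gripper":[0.715,0.715],"offset":[[1,0,0],[1,0,0]],"rot":[[0,0,0],[0,0,0]]}'|grep -v rot; done
```

```text
0 [ 528.1 -126.8    0. ] [ 562.8 -127.5    0. ]
3 [ 527.7 -128.8    3. ] [ 562.2 -129.5    3. ]
6 [ 527.3 -130.8    6. ] [ 561.6 -131.5    6. ]
time_s: 9.38
ee_pos: [544.1, -111.0, -30.3]
force: [-0.3, 0.7, 0.3]
gripper_width: 26.2
time_s: 9.55
ee_pos: [544.1, -111.0, -31.3]
force: [-0.1, -0.1, -0.2]
gripper_width: 26.3
time_s: 9.72
ee_pos: [544.3, -111.1, -32.1]
force: [0.2, 1.0, 0.4]
gripper_width: 26.0
```

```bash
for a in 1; do python3 -m handwheel '{"gripper":[0.715,0.715],"offset":[[1,0,0],[1,0,0]],"rot":[[0,0,0],[0,0,0]]}'|grep -v rot; python3 -m handwheel '{"gripper":[0.715,0.715],"offset":[[0.7,0,0],[0.7,0,0]],"rot":[[0,0,0],[0,0,0]]}'|grep -v rot; done;  python3 -c "
from h import *
look('r5',('side',))
g=cv2.imread('pics/side_r5.png')
cv2.imwrite('pics/z9.png',cv2.convertScaleAbs(cv2.resize(g[240:310,250:340],None,fx=8,fy=8,interpolation=2),alpha=1.5))"
```

```text
time_s: 9.88
ee_pos: [544.3, -111.1, -32.2]
force: [-1.2, 1.5, 6.9]
gripper_width: 26.1
time_s: 10.05
ee_pos: [544.3, -111.1, -32.2]
force: [-3.0, 0.1, 10.9]
gripper_width: 25.9
side
  cap [507.9 131.3] 170 [241.6 191.2]
  cap [ 485.8 -109.8] 295 [250.8 284. ]
10.1 [ 544.3 -111.1  -32.2] [85.5 90.  -4.5] [-3.5 -0.5 12.2]
```

View pics/z9.png

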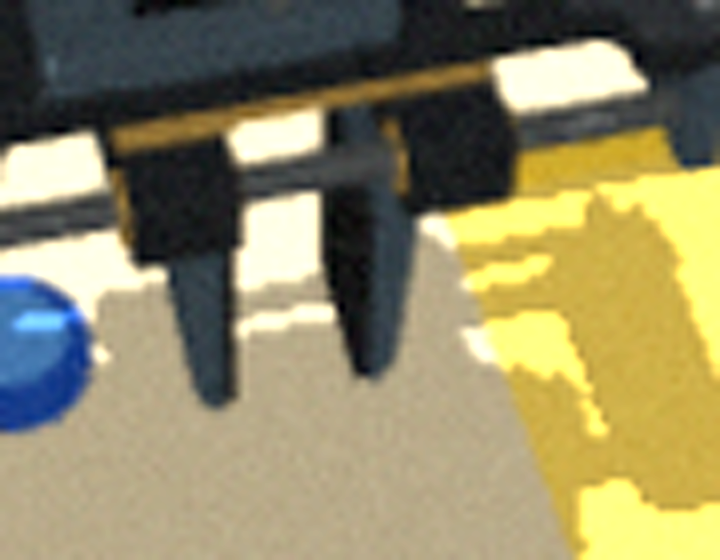

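```bash
python3 -m handwheel '{"gripper":[0.715,0.715],"offset":[[-5,0,0],[-5,0,0]],"rot":[[0,0,0],[0,0,0]]}'|grep -v rot; python3 -c "
from h import *
for z in(30,40,50,60,70,80,90):print(z,pt('side',240.3,274.5,z).round(1),pt('side',337.5,255.8,z).round(1))
g=cv2.imread('pics/side_r5.png')
cv2.imwrite('pics/z10.png',cv2.convertScaleAbs(cv2.resize(g[180:310,200:360],None,fx=4.5,fy=4.5,interpolation=2),alpha=1.3))"
```

```text
time_s: 10.27
ee_pos: [544.9, -111.2, -28.0]
force: [0.0, -1.2, 0.3]
gripper_width: 25.8
30 [ 470.3 -102.2   30. ] [ 643.7 -101.2   30. ]
40 [ 469.8 -109.7   40. ] [ 640.1 -108.7   40. ]
50 [ 469.4 -117.2   50. ] [ 636.6 -116.2   50. ]
60 [ 469.  -124.7   60. ] [ 633.  -123.7   60. ]
70 [ 468.5 -132.2   70. ] [ 629.5 -131.3   70. ]
80 [ 468.1 -139.7   80. ] [ 625.9 -138.8   80. ]
90 [ 467.6 -147.2   90. ] [ 622.4 -146.3   90. ]
```

View pics/z10.png

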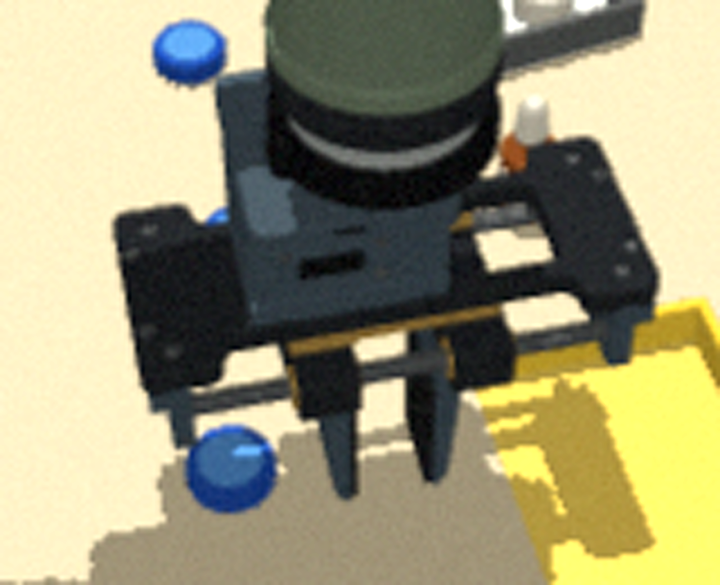

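Contact came at a reported z of -32.2 mm, so the true fingertips sit 32 mm above the reported TCP and I will run at z ≈ -28. The cameras put the body about 79 mm above the tips, which clears the bottles. Next I'll rise, turn to face about -25° and go behind the right-hand cap.

```bash
python3 -m handwheel '{"gripper":[0.715,0.715,0.715,0.715,0.715],"offset":[[-32,0,0],[-32,-35,0],[-32,-70,-10],[-32,-100,-21],[-32,-100,-21]],"rot":[[-7,0,0],[-14,0,0],[-21,0,0],[-28,0,0],[-35,0,0]]}'|grep -v rot;python3 -m handwheel '{"gripper":[0.715,0.715,0.715,0.715,0.715],"offset":[[0,0,0],[0,0,0],[0,0,0],[0,0,0],[0,0,0]],"rot":[[-7,0,0],[-14,0,0],[-21,0,0],[-28,0,0],[-30,0,0]]}'|grep -v rot; python3 -c "
from h import *
off([*behind((485.5,-109),-25,46),-28],-25)"
```

```text
time_s: 10.68
ee_pos: [435.3, -87.8, 2.0]
force: [0.0, 1.0, -0.8]
gripper_width: 26.0
time_s: 11.1
ee_pos: [444.2, -90.1, 3.0]
force: [0.1, 0.4, -1.2]
gripper_width: 26.1
t 11.1 TCP [444.2 -90.1   3. ] toolz az -24.7 x [-0.  0. -1.] y [0.418 0.908 0.   ] w 26.1 F [ 0.1  0.4 -1.2] q6 -78.2
offset [31.   0.3 -0.5]
rot x 0.3 (z faces push)
rot x -179.7 (-z faces push)
```

```bash
python3 -m handwheel '{"gripper":[0.715,0.715,0.715,0.715,0.715],"offset":[[16,0,0],[30.5,0,0],[30.5,0,4],[30.5,0,12],[30.5,0,20]],"rot":[[0,0,0],[0,0,0],[0,0,0],[0,0,0],[0,0,0]]}'|grep -v rot;python3 -m handwheel '{"gripper":[0.715,0.715,0.715,0.715,0.715],"offset":[[0,2,8],[0,4,16],[0,6.5,24],[0,9,32],[0,11,40]],"rot":[[0,0,0],[0,0,0],[0,0,0],[0,0,0],[0,0,0]]}'|grep -v rot; python3 -c "
from h import *
look('p1',('side',))
off([*behind((655,-137),-25,27),-28],-25)
g=cv2.imread('pics/side_p1.png')
cv2.imwrite('pics/z11.png',cv2.convertScaleAbs(cv2.resize(g[180:310,200:360],None,fx=4.5,fy=4.5,interpolation=2),alpha=1.3))"
```

```text
time_s: 11.52
ee_pos: [463.6, -98.9, -26.9]
force: [0.7, 0.3, 1.3]
gripper_width: 26.0
time_s: 11.93
ee_pos: [504.3, -105.5, -27.1]
force: [0.8, -0.8, 1.3]
gripper_width: 25.9
side
  cap [ 531.8 -120. ] 225 [278.2 283.7]
11.9833 [ 506.6 -106.1  -27. ] [ 14.   89.8 -11. ] [ 2.4 -1.  -0.3]
t 11.98 TCP [ 506.6 -106.1  -27. ] toolz az -25.0 x [ 0.003 -0.001 -1.   ] y [0.422 0.906 0.001] w 26.3 F [ 2.4 -1.  -0.3] q6 -78.1
offset [  1.4  34.7 120.6]
rot x 0.0 (z faces push)
rot x -180.0 (-z faces push)
```

View pics/z11.png

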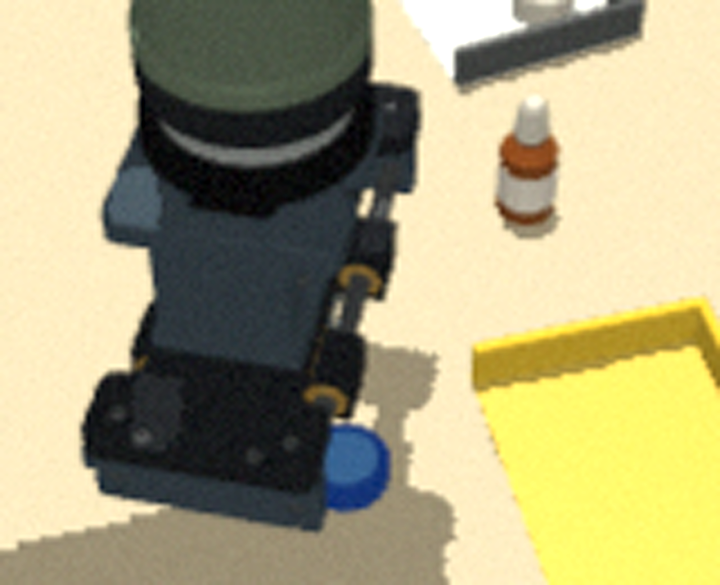

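The cap is now nested and moving with the fingers (about pixel (278,284)), so I'll carry on into the tray.

```bash
python3 -m handwheel '{"gripper":[0.715,0.715,0.715,0.715,0.715],"offset":[[0,2.5,8.6],[0,5,17.2],[0,7.5,26],[0,10,34.5],[0,12.5,43]],"rot":[[0,0,0],[0,0,0],[0,0,0],[0,0,0],[0,0,0]]}'|grep -v rot;python3 -m handwheel '{"gripper":[0.715,0.715,0.715,0.715,0.715],"offset":[[0,2.5,8.6],[0,5,17.2],[0,7.5,26],[0,10,34.5],[0,12.5,43]],"rot":[[0,0,0],[0,0,0],[0,0,0],[0,0,0],[0,0,0]]}'|grep -v rot;python3 -m handwheel '{"gripper":[0.715,0.715,0.715,0.715,0.715],"offset":[[0,2.5,8.6],[0,5,17],[0,7,24],[0,9,29],[0,9.5,31]],"rot":[[0,0,0],[0,0,0],[0,0,0],[0,0,0],[0,0,0]]}'|grep -v rot; python3 -c "
from h import *
look('p2',('side',))
off([*behind((655,-137),-25,27),-28],-25)
g=cv2.imread('pics/side_p2.png')
cv2.imwrite('pics/z12.png',cv2.convertScaleAbs(cv2.resize(g[200:360,240:420],None,fx=4,fy=4,interpolation=2),alpha=1.3))"
```

```text
time_s: 12.4
ee_pos: [548.5, -112.4, -27.4]
force: [0.3, -0.1, -0.0]
gripper_width: 25.9
time_s: 12.82
ee_pos: [592.6, -119.3, -27.4]
force: [0.4, 0.1, -0.1]
gripper_width: 25.7
time_s: 13.23
ee_pos: [624.9, -123.7, -27.4]
force: [-0.3, -0.3, 0.5]
gripper_width: 25.8
side
  cap [507.9 131.3] 170 [241.6 191.2]
  cap [510.1   5.8] 221 [252.9 233.3]
13.2833 [ 624.7 -123.8  -27.4] [22.5 90.  -2.5] [ 0.8  0.3 -0.3]
t 13.28 TCP [ 624.7 -123.8  -27.4] toolz az -25.0 x [ 0.001 -0.    -1.   ] y [0.423 0.906 0.   ] w 25.9 F [ 0.8  0.3 -0.3] q6 -77.3
offset [0.6 0.8 6. ]
rot x 0.0 (z faces push)
rot x -180.0 (-z faces push)
```

View pics/z12.png

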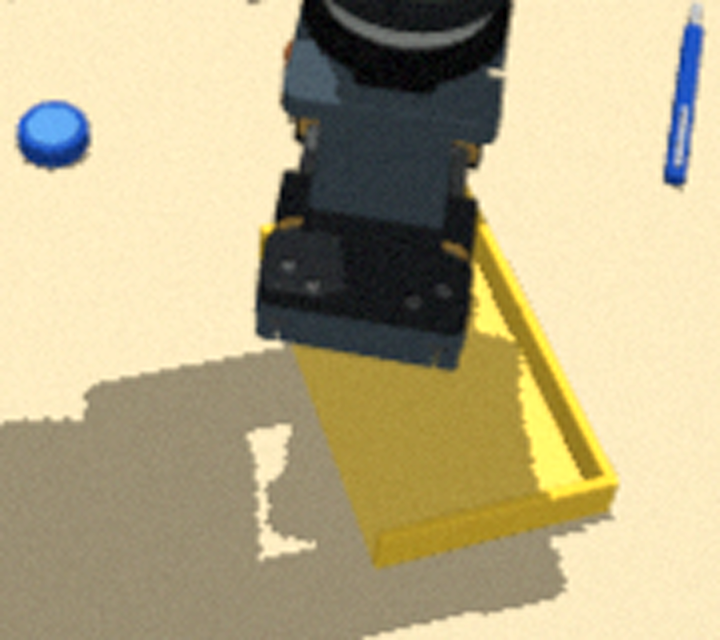

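```bash
python3 -m handwheel '{"gripper":[0.715,0.715,0.715,0.715,0.715],"offset":[[0,0,-10],[0,0,-22],[-15,0,-30],[-40,5,-55],[-45,20,-90]],"rot":[[0,0,0],[0,0,0],[0,0,0],[0,0,0],[5,0,0]]}'|grep -v rot; python3 -c "
from h import *
off([*behind((509.5,6.5),-40,48),12],-40)"
```

```text
time_s: 13.7
ee_pos: [553.6, -69.3, 20.5]
force: [1.1, 0.4, 1.3]
gripper_width: 25.6
t 13.7 TCP [553.6 -69.3  20.5] toolz az -30.2 x [ 0.007 -0.002 -1.   ] y [0.503 0.864 0.002] w 25.6 F [1.1 0.4 1.3] q6 -68.0
offset [   7.7   51.5 -123.6]
rot x 9.8 (z faces push)
rot x -170.2 (-z faces push)
```

```bash
python3 -m handwheel '{"gripper":[0.715,0.715,0.715,0.715,0.715],"offset":[[0,14,-35],[0,28,-70],[3,42,-100],[5,50,-118],[5,50,-118]],"rot":[[5,0,0],[10,0,0],[10,0,0],[10,0,0],[10,0,0]]}'|grep -v rot; python3 -c "
from h import *
look('q0',('top','side'))
off([*behind((509.5,6.5),-40,45),-28],-40)"
```

```text
time_s: 14.12
ee_pos: [469.4, 37.1, 12.4]
force: [0.4, 0.0, -0.4]
gripper_width: 25.8
top
  cap [ 649.  -134.9] 171 [353.9 165.6]
side
  cap [515.6 130.6] 81 [245.2 190.9]
  cap [510.1   5.9] 220 [252.9 233.2]
  cap [ 649.  -136.7] 277 [345.7 278.7]
14.2167 [473.5  35.1  13. ] [ 26.1  90.  -13.8] [ 0.7  0.1 -0.8]
t 14.22 TCP [473.5  35.1  13. ] toolz az -39.9 x [ 0.001 -0.    -1.   ] y [0.641 0.767 0.   ] w 26.2 F [ 0.7  0.1 -0.8] q6 -47.2
offset [41.   1.2  0.9]
rot x 0.1 (z faces push)
rot x -179.9 (-z faces push)
```

View pics/side_q0.png

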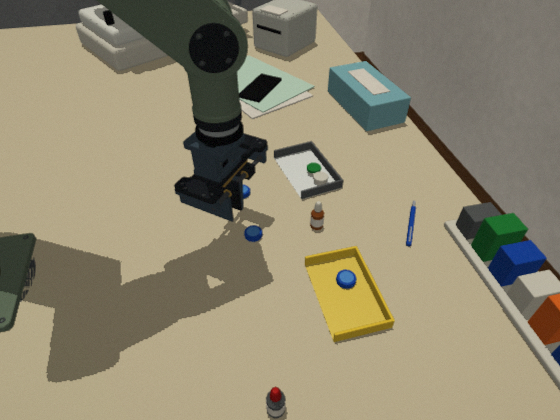

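Cap C is in the tray at (649,-136), pixel (346,279). Next is cap B, the middle one.

```bash
python3 -m handwheel '{"gripper":[0.715,0.715,0.715,0.715,0.715],"offset":[[20,1,0],[40.5,1,0],[40.5,1,5],[40.5,1,13],[40.5,1,20]],"rot":[[0,0,0],[0,0,0],[0,0,0],[0,0,0],[0,0,0]]}'|grep -v rot;python3 -m handwheel '{"gripper":[0.715,0.715,0.715,0.715,0.715],"offset":[[0,-3,9],[0,-7,17],[0,-12,25],[0,-17,33],[0,-22,41]],"rot":[[0,0,0],[0,0,0],[0,0,0],[0,0,0],[0,0,0]]}'|grep -v rot;python3 -m handwheel '{"gripper":[0.715,0.715,0.715,0.715,0.715],"offset":[[0,-5.4,7.8],[0,-11,15.6],[0,-16.5,23.4],[0,-22,31],[0,-27,39]],"rot":[[0,0,0],[0,0,0],[0,0,0],[0,0,0],[0,0,0]]}'|grep -v rot; python3 -c "
from h import *
look('q1',('side',))
off([*behind((562,-190),-40,27),-28],-40)
e=state()['ee_pos'];print('expected cap',np.array(behind(e,-40,-27)))
g=cv2.imread('pics/side_q1.png')
cv2.imwrite('pics/z13.png',cv2.convertScaleAbs(cv2.resize(g[180:340,200:400],None,fx=4,fy=4,interpolation=2),alpha=1.3))"
```

```text
time_s: 14.63
ee_pos: [491.6, 21.6, -27.1]
force: [-0.1, 0.2, 0.4]
gripper_width: 26.1
time_s: 15.05
ee_pos: [507.1, -21.6, -27.5]
force: [0.4, -0.2, 1.0]
gripper_width: 25.4
time_s: 15.47
ee_pos: [519.3, -67.2, -27.9]
force: [0.2, -0.4, 0.3]
gripper_width: 25.9
side
  cap [539.9 -86.2] 274 [278.4 267.6]
  cap [ 649.  -136.8] 276 [345.7 278.7]
15.5167 [520.5 -68.5 -27.8] [  8.8  89.9 -31.2] [ 0.3 -1.9  0.3]
t 15.52 TCP [520.5 -68.5 -27.8] toolz az -40.0 x [ 0.001 -0.001 -1.   ] y [0.643 0.766 0.   ] w 26.0 F [ 0.3 -1.9  0.3] q6 -58.7
offset [  0.3 -66.3  83. ]
rot x -0.0 (z faces push)
rot x 180.0 (-z faces push)
expected cap [541.14299261 -85.85979123]
```

View pics/z13.png

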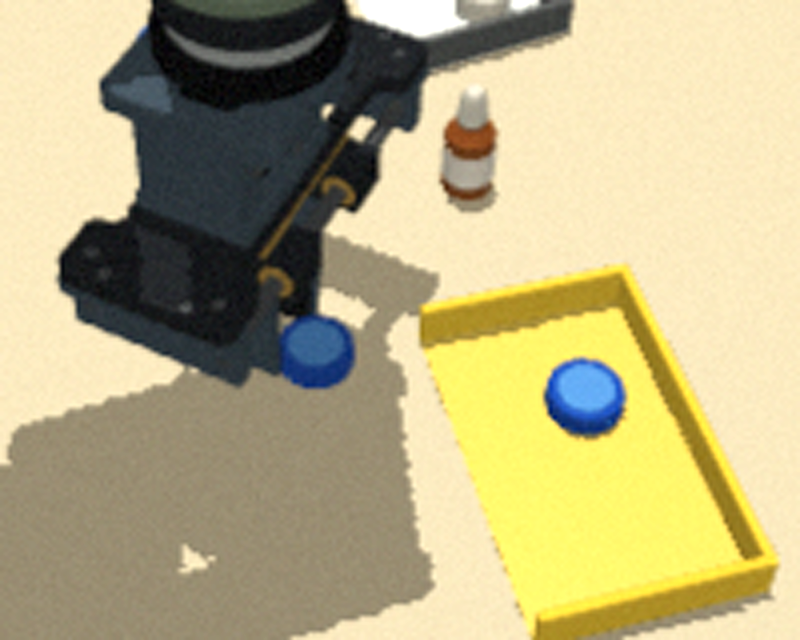

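Cap B is nested as expected (pixel (278,268)). I'll continue round the corner and into the tray.

```bash
python3 -m handwheel '{"gripper":[0.715,0.715,0.715,0.715,0.715],"offset":[[0,-6,7.5],[0,-12,15],[0,-18,22.5],[0,-24,30],[0,-30,37.5]],"rot":[[0,0,0],[0,0,0],[0,0,0],[0,0,0],[0,0,0]]}'|grep -v rot;python3 -m handwheel '{"gripper":[0.715,0.715,0.715,0.715,0.715],"offset":[[0,-6,7.5],[0,-12,15],[0,-18,22.5],[0,-24,30],[0,-29,38]],"rot":[[0,0,0],[0,0,0],[0,0,0],[0,0,0],[0,0,0]]}'|grep -v rot;python3 -m handwheel '{"gripper":[0.715,0.715,0.715,0.715,0.715],"offset":[[0,-3,8],[0,-3,17],[0,0,26],[0,4,35],[0,8,43]],"rot":[[0,0,0],[0,0,0],[0,0,0],[0,0,0],[0,0,0]]}'|grep -v rot; python3 -c "
from h import *
look('q2',('side',))
off([*behind((648,-208),-40,27),-28],-40)
e=state()['ee_pos'];print('expected cap',np.array(behind(e,-40,-27)))"
```

```text
time_s: 15.93
ee_pos: [528.9, -114.3, -27.9]
force: [0.7, 0.3, 0.2]
gripper_width: 26.2
time_s: 16.35
ee_pos: [539.2, -160.9, -27.9]
force: [-1.0, 0.2, 0.2]
gripper_width: 25.9
time_s: 16.77
ee_pos: [578.8, -181.7, -27.8]
force: [-0.4, 0.2, 0.2]
gripper_width: 26.0
side
  cap [507.8 131.3] 169 [241.5 191.2]
  cap [ 652.  -142.2] 159 [348.4 280.9]
  cap [ 601.2 -203.5] 258 [331.5 317.3]
16.8167 [ 580.9 -182.2  -27.7] [ 26.   89.8 -14. ] [ 2.2 -0.5  0.3]
t 16.82 TCP [ 580.9 -182.2  -27.7] toolz az -40.0 x [ 0.004 -0.001 -1.   ] y [0.643 0.766 0.002] w 25.9 F [ 2.2 -0.5  0.3] q6 -68.5
offset [ 0.5 23.3 41. ]
rot x 0.0 (z faces push)
rot x -180.0 (-z faces push)
expected cap [ 601.63200068 -199.53283742]
```

```bash
python3 -m handwheel '{"gripper":[0.715,0.715,0.715,0.715,0.715],"offset":[[0,5,8.5],[0,10,17],[0,15,26],[0,20,34],[0,23,39]],"rot":[[0,0,0],[0,0,0],[0,0,0],[0,0,0],[0,0,0]]}'|grep -v rot;python3 -m handwheel '{"gripper":[0.715,0.715,0.715,0.715,0.715],"offset":[[0,0,0],[0,0,-12],[-10,0,-25],[-35,0,-55],[-40,10,-95]],"rot":[[0,0,0],[0,0,0],[0,0,0],[0,0,0],[0,0,0]]}'|grep -v rot; python3 -c "
from h import *
off([*behind((508,132.5),-45,46),12],-45)"
```

```text
time_s: 17.23
ee_pos: [623.4, -188.8, -27.9]
force: [-0.4, 0.4, -0.1]
gripper_width: 26.0
time_s: 17.65
ee_pos: [557.4, -121.9, 14.6]
force: [1.0, 0.1, 0.6]
gripper_width: 26.0
t 17.65 TCP [ 557.4 -121.9   14.6] toolz az -40.1 x [ 0.005 -0.002 -1.   ] y [0.645 0.764 0.002] w 26.0 F [1.  0.1 0.6] q6 -63.3
offset [   1.6  166.5 -247.6]
rot x 4.9 (z faces push)
rot x -175.1 (-z faces push)
```

```bash
python3 -m handwheel '{"gripper":[0.715,0.715,0.715,0.715,0.715],"offset":[[0,20,-30],[0,40,-60],[0,60,-90],[0,80,-120],[0,100,-150]],"rot":[[0,0,0],[5,0,0],[5,0,0],[5,0,0],[5,0,0]]}'|grep -v rot;python3 -m handwheel '{"gripper":[0.715,0.715,0.715,0.715],"offset":[[0,20,-30],[0,40,-60],[0,53,-82],[0,53,-82]],"rot":[[0,0,0],[0,0,0],[0,0,0],[0,0,0]]}'|grep -v rot; python3 -c "
from h import *
look('s0',('top','side'))
off([*behind((508,132.5),-45,45),-28],-45)"
```

```text
time_s: 18.07
ee_pos: [503.7, 54.2, 12.4]
force: [0.3, 1.0, -0.2]
gripper_width: 26.2
time_s: 18.4
ee_pos: [482.9, 152.0, 12.3]
force: [-0.4, 1.0, -0.1]
gripper_width: 25.7
top
  cap [ 649.  -134.8] 170 [353.9 165.6]
  cap [ 645.1 -206.3] 175 [387.8 167. ]
  cap [509.9 133.7] 104 [226.4 233.2]
side
  cap [507.8 131.5] 170 [241.5 191.2]
  cap [ 649.  -136.7] 277 [345.7 278.7]
  cap [ 644.7 -208. ] 335 [357.9 314.3]
18.5 [483.8 148.8  12.2] [ -85.3   90.  -130.2] [ 0.3 -0.3 -0.8]
t 18.5 TCP [483.8 148.8  12.2] toolz az -44.8 x [-0. -0. -1.] y [ 0.705  0.709 -0.   ] w 26.3 F [ 0.3 -0.3 -0.8] q6 -29.3
offset [ 40.2   5.6 -16.3]
rot x 0.2 (z faces push)
rot x -179.8 (-z faces push)
```

View pics/side_s0.png

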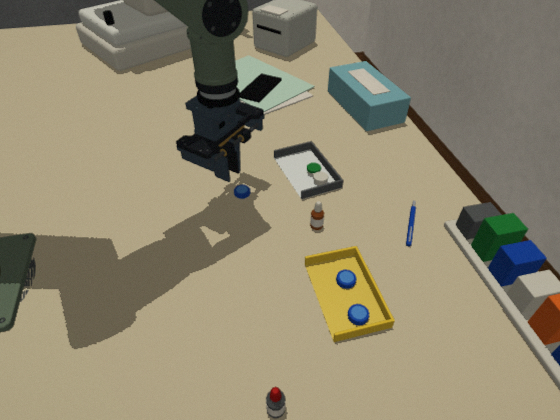

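Two caps are in the tray at (649,-136) and (645,-207). The last is at (508,132).

```bash
python3 -m handwheel '{"gripper":[0.715,0.715,0.715,0.715,0.715],"offset":[[5,5.6,-16],[25,5.6,-16],[40,5.6,-16],[40,5.6,-10],[40,5.6,-2]],"rot":[[0,0,0],[0,0,0],[0,0,0],[0,0,0],[0,0,0]]}'|grep -v rot;python3 -m handwheel '{"gripper":[0.715,0.715,0.715,0.715,0.715],"offset":[[0,0,7],[0,-3,15],[0,-7,23],[0,-12,31],[0,-17,39]],"rot":[[0,0,0],[0,0,0],[0,0,0],[0,0,0],[0,0,0]]}'|grep -v rot;python3 -m handwheel '{"gripper":[0.715,0.715,0.715,0.715,0.715],"offset":[[0,-5.5,7.7],[0,-11,15.4],[0,-16.5,23],[0,-22,30.8],[0,-27.5,38.5]],"rot":[[0,0,0],[0,0,0],[0,0,0],[0,0,0],[0,0,0]]}'|grep -v rot; python3 -c "
from h import *
look('s1',('side',))
off([*behind((550,-135),-45,27),-28],-45)
e=state()['ee_pos'];print('expected cap',np.array(behind(e,-45,-27)))"
```

```text
time_s: 18.92
ee_pos: [486.6, 152.3, -28.2]
force: [-0.6, 1.2, -0.1]
gripper_width: 25.9
time_s: 19.33
ee_pos: [503.1, 112.9, -27.4]
force: [0.1, 0.5, 0.2]
gripper_width: 26.1
time_s: 19.75
ee_pos: [510.4, 66.4, -27.8]
force: [-0.1, 1.0, 0.6]
gripper_width: 26.0
side
  cap [529.4  45.5] 203 [258.9 217.4]
  cap [ 649.  -136.7] 277 [345.7 278.7]
  cap [ 644.8 -208. ] 336 [357.9 314.3]
19.8 [510.7  65.2 -27.8] [-25.5  90.  -70.5] [ 0.3 -0.9  0.4]
t 19.8 TCP [510.7  65.2 -27.8] toolz az -45.0 x [ 0.    -0.001 -1.   ] y [ 0.708  0.707 -0.   ] w 26.2 F [ 0.3 -0.9  0.4] q6 -38.9
offset [   0.3 -113.7  142.4]
rot x -0.0 (z faces push)
rot x 180.0 (-z faces push)
expected cap [529.82134708  46.07799201]
```

```bash
python3 -m handwheel '{"gripper":[0.715,0.715,0.715,0.715,0.715],"offset":[[0,-6,7.5],[0,-12,15],[0,-18,22.5],[0,-24,30],[0,-30,37.5]],"rot":[[0,0,0],[0,0,0],[0,0,0],[0,0,0],[0,0,0]]}'|grep -v rot;python3 -m handwheel '{"gripper":[0.715,0.715,0.715,0.715,0.715],"offset":[[0,-6,7.5],[0,-12,15],[0,-18,22.5],[0,-24,30],[0,-30,37.5]],"rot":[[0,0,0],[0,0,0],[0,0,0],[0,0,0],[0,0,0]]}'|grep -v rot;python3 -m handwheel '{"gripper":[0.715,0.715,0.715,0.715,0.715],"offset":[[0,-6,7.5],[0,-12,15],[0,-18,22.5],[0,-24,30],[0,-30,37.5]],"rot":[[0,0,0],[0,0,0],[0,0,0],[0,0,0],[0,0,0]]}'|grep -v rot; python3 -c "
from h import *
look('s2',('side',))
off([*behind((550,-135),-45,27),-28],-45)
off([*behind((624,-174),-45,27),-28],-45)
e=state()['ee_pos'];print('expected cap',np.array(behind(e,-45,-27)))"
```

```text
time_s: 20.22
ee_pos: [515.7, 18.7, -27.9]
force: [-0.3, -0.3, 0.3]
gripper_width: 26.0
time_s: 20.63
ee_pos: [521.1, -29.1, -27.8]
force: [0.0, -0.1, -0.3]
gripper_width: 25.8
time_s: 21.05
ee_pos: [526.4, -76.8, -27.9]
force: [-0.4, -0.1, -0.0]
gripper_width: 26.2
side
  cap [545.4 -97.4] 288 [282.9 272. ]
  cap [ 649.  -136.7] 277 [345.7 278.7]
  cap [ 644.7 -208. ] 335 [357.9 314.3]
21.1 [526.9 -78.2 -27.8] [  0.5  89.9 -44.5] [ 0.7 -3.  -0.6]
t 21.1 TCP [526.9 -78.2 -27.8] toolz az -45.0 x [ 0.001 -0.001 -1.   ] y [0.708 0.707 0.   ] w 26.2 F [ 0.7 -3.  -0.6] q6 -54.6
offset [  0.2 -23.8  29.5]
rot x -0.0 (z faces push)
rot x 180.0 (-z faces push)
t 21.1 TCP [526.9 -78.2 -27.8] toolz az -45.0 x [ 0.001 -0.001 -1.   ] y [0.708 0.707 0.   ] w 26.2 F [ 0.7 -3.  -0.6] q6 -54.6
offset [  0.3   1.  109.4]
rot x -0.0 (z faces push)
rot x 180.0 (-z faces push)
expected cap [545.9657551  -97.26838114]
```

```bash
python3 -m handwheel '{"gripper":[0.715,0.715,0.715,0.715,0.715],"offset":[[0,-6,7.5],[0,-12,15],[0,-18,22.5],[0,-22,31],[0,-23,39]],"rot":[[0,0,0],[0,0,0],[0,0,0],[0,0,0],[0,0,0]]}'|grep -v rot;python3 -m handwheel '{"gripper":[0.715,0.715,0.715,0.715,0.715],"offset":[[0,2,8.5],[0,5,17],[0,8.5,25],[0,12,33],[0,15,41]],"rot":[[0,0,0],[0,0,0],[0,0,0],[0,0,0],[0,0,0]]}'|grep -v rot; python3 -c "
from h import *
look('s3',('side',))
off([*behind((626,-174),-45,27),-28],-45)
e=state()['ee_pos'];print('expected cap',np.array(behind(e,-45,-27)))"
```

```text
time_s: 21.52
ee_pos: [537.5, -120.8, -27.9]
force: [-0.5, -0.4, 0.6]
gripper_width: 25.8
time_s: 21.93
ee_pos: [578.3, -138.1, -27.9]
force: [-0.1, 0.9, 0.0]
gripper_width: 25.6
side
  cap [ 648.8 -136.8] 277 [345.6 278.7]
  cap [ 597.  -158.6] 310 [320.9 294.8]
  cap [ 644.7 -208. ] 335 [357.9 314.3]
21.9833 [ 580.4 -138.9  -27.7] [ 30.3  89.8 -14.7] [ 2.9 -1.1  0.7]
t 21.98 TCP [ 580.4 -138.9  -27.7] toolz az -45.0 x [ 0.003 -0.001 -1.   ] y [0.707 0.707 0.002] w 25.9 F [ 2.9 -1.1  0.7] q6 -59.6
offset [ 0.4  7.4 30. ]
rot x 0.0 (z faces push)
rot x -180.0 (-z faces push)
expected cap [ 599.52717662 -158.03937538]
```

```bash
python3 -m handwheel '{"gripper":[0.715,0.715,0.715,0.715,0.715],"offset":[[0,2,8],[0,4,16],[0,6,23],[0,7.5,29],[0,7.5,30]],"rot":[[0,0,0],[0,0,0],[0,0,0],[0,0,0],[0,0,0]]}'|grep -v rot;python3 -m handwheel '{"gripper":[0.715,0.715,0.715,0.715,0.715],"offset":[[0,0,0],[0,0,-12],[-10,0,-28],[-40,0,-60],[-75,0,-95]],"rot":[[0,0,0],[0,0,0],[0,0,0],[0,0,0],[0,0,0]]}'|grep -v rot;python3 -m handwheel '{"gripper":[0.715,0.715,0.715,0.715,0.715],"offset":[[-20,0,-38],[-40,0,-75],[-60,0,-110],[-60,0,-145],[-60,0,-145]],"rot":[[0,0,0],[0,0,0],[0,0,0],[0,0,0],[0,0,0]]}'|grep -v rot; python3 -c "
from h import *
look('f',('top','side'))
for n in('top','side'):
  g=cv2.imread(f'pics/{n}_f.png'); cv2.imwrite(f'pics/{n}_f2.png',cv2.resize(g[130:270,100:480] if n=='top' else g,None,fx=2 if n=='top' else 1.4,fy=2 if n=='top' else 1.4,interpolation=2))
for nm,t in dict(C=(649,-136)).items(): pass
import numpy as np
c=np.array((641,-163));a=np.radians(1.5)
"
```

```text
time_s: 22.4
ee_pos: [605.1, -154.7, -27.8]
force: [0.3, 1.1, -0.5]
gripper_width: 26.1
time_s: 22.82
ee_pos: [539.1, -91.0, 39.2]
force: [0.2, 0.1, 1.0]
gripper_width: 26.2
time_s: 23.23
ee_pos: [433.6, 13.7, 100.9]
force: [-0.1, -0.4, -1.1]
gripper_width: 25.7
top
  cap [ 649.  -134.8] 170 [353.9 165.6]
  cap [ 645.  -206.3] 176 [387.8 167.1]
  cap [ 624.2 -173.1] 169 [372.4 177. ]
side
  cap [ 649.  -136.7] 277 [345.7 278.7]
  cap [ 624.  -175.4] 309 [339.3 300. ]
  cap [ 644.7 -208. ] 337 [357.9 314.2]
23.3333 [438.2  11.3 100.6] [ 34.9  89.9 -10. ] [ 0.7 -0.6  0.7]
```

View pics/top_f2.png

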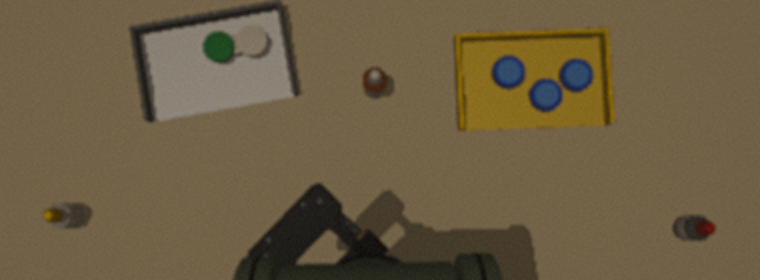

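View pics/side_f2.png

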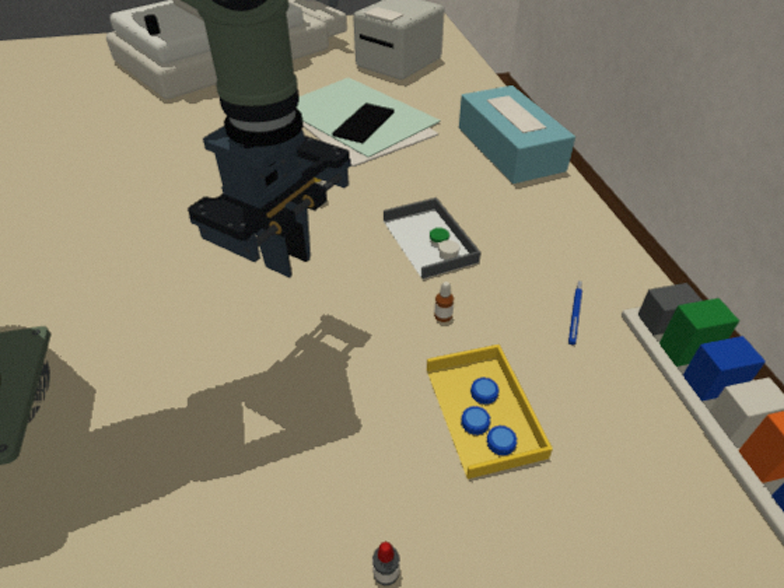

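Both views show all three caps flat inside the yellow tray, and the front cap's edge is about 15 mm past the mouth. The bottles are upright, and the lens case sits in the grey tray as before. I'm handing in.

```bash
python3 -c "
from workcell import *
print(job_done())"
```

```text
the job is handed in; nothing more can be done
None
```

I slid the three caps one at a time into the yellow tray with the fingertips, 26 mm apart so each cap nested between them, and handed the job in at about 23 s.

- **Final positions:** the last pictures put the caps at about (649, -136), (645, -207) and (624, -174) mm. The two cameras agree to about 2 mm. All three look flat, and the nearest cap edge is about 15 mm past the mouth line.
- **Everything else:** by eye in both views, the bottles are upright and unmoved and the lens case is still in the grey tray. I did not re-measure them.
- **What went wrong:** my first sweep at the stated tip height passed over a cap without moving it. Lowering the tips until they touched the desk (about 12 N) showed that the reported TCP reads about 32 mm below the real fingertips. I worked with that offset from then on.

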